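# Pair two remotes with the speaker hub

## Task

Pair the two remotes with the speaker hub: push the raised end of the rocker on the hub's top down until the rocker is fully over, then press the cap of the round white remote right down and let it come up, then press the long bar key of the slim aluminium remote right down and finish while still holding it down with the fingertips. Press neither remote before the hub is switched on, and press no other key of the slim remote. Only push and press: leave both remotes lying flat where they are on the tray, and leave the other things in place.

Things in the scene. Friction and masses are not known exactly. Their poses are not given: they have to be found in the camera images.
- rocker (a joint): the hub's power rocker, hinged across its middle. 0 rad = off (the half on the hub's +x side stands raised, the other half lies level); 0.36 rad = fully over, on (the +x half lies level, the other is raised). It has light friction (about 1.5 to 3 N at the pad), no spring, and stays where it is left. It starts at 0 to 0.04.
- rocker_pad (a point): point on the top surface of the +x half of the rocker, on its centre line 28 mm from the pivot, 12 mm short of that half's free end; it moves with the rocker: about 10 mm higher than the pivot point when off, level with it when on. The rocker is white plastic, 32 mm wide, each half 40 mm long; the halves make a shallow V (0.36 rad bend), so the half pushed down lies level at the end
- rocker_pivot (a point): point on the rocker's pivot line at its top surface, 50 mm above the oak and 5 mm above the hub's top
- hub: speaker hub, a fixed grey fabric box with a flat plastic top, 120 x 90 x 45 mm high, with a rocker 80 mm long lying along the hub's x axis in the middle of its top; beside the tray, on the left or on the right. Origin: centre of its underside, z up
- round_remote: round white remote lying loose on the tray, 68 mm across, body 15 mm high, about 120 g; one round cap 52 mm across, with a thin dark seam round it, fills its top and is its only key. Origin: centre of its underside, z up
- round_key (a joint): travel of the round remote's cap, straight down: 0 = up, 0.004 m = right down. A spring returns it; 1 N starts it, 5 N takes it right down
- round_key_top (a point): centre of the top of the round remote's cap (moves with it); 23 mm above the remote's underside when up
- slim_remote: slim aluminium remote lying loose and flat in the middle of the tray, 44 mm wide (x), 170 mm long (y), 14 mm thick, about 170 g, with three black keys in a row on its top, 55 mm apart: a long bar across the remote at y = -55 mm, a small square one at y = 0, a small round one at y = +55 mm. The keys stand 6 mm proud when up, 2.5 mm proud when down. Origin: centre of its underside, z up
- bar_key (a joint): travel of the bar key, straight down: 0 = up, 0.0035 m = right down. A spring returns it; 1 N starts it, 5 N takes it right down
- bar_key_top (a point): centre of the top of the bar key (34 mm across the remote by 14 mm), moves with it; 20 mm above the remote's underside when up
- square_key (a joint): travel of the small square key (16 x 16 mm) in the middle of the slim remote, same action as the bar key; not to be pressed
- dot_key (a joint): travel of the small round key (18 mm across) of the slim remote, same action as the bar key; not to be pressed
- tray: clear glass tray, fixed, 280 mm (x) by 400 mm (y), floor 6 mm thick, walls 6 mm thick and 18 mm high over all. Origin: centre of its underside, z up
- ring_dish: white ceramic ring dish on the tray, 76 mm across, 22 mm high; loose bystander, origin at the centre of its underside
- spring_clip: silver spring clip holding two plastic battery covers on edge, on the tray, 56 x 54 x 32 mm high; loose bystander, origin at the centre of its underside
- wood_box: wooden box with a sliding lid, on the tray, 84 x 56 x 43 mm high; loose bystander, origin at the centre of its underside
- candle: closed amber glass candle jar on the oak, on the side of the tray away from the hub, 72 mm across, 70 mm high; loose bystander, origin at the centre of its underside
- coasters: stack of four cork coasters on the oak at a far corner of the tray, 92 mm across, 20 mm high; loose bystander, origin at the centre of its underside
- glasses_case: hard grey glasses case on the oak at the other far corner of the tray, 60 x 155 x 40 mm high; loose bystander, origin at the centre of its underside

How it is judged:
On the way, in this order (a step that is already met when the one before it is completed fails the run):
1. the hub's rocker is pushed fully over (on) (value of joint rocker above 0.28 rad), for 0.1 s.
2. the round remote's cap is pressed down (value of joint rocker above 0.28 rad and value of joint round_key above 0.0026 m), for 0.05 s.
3. the round remote's cap has come up again (value of joint rocker above 0.28 rad and value of joint round_key below 0.001 m), for 0.1 s.
4. the slim remote's bar key is pressed down (value of joint rocker above 0.28 rad and value of joint bar_key above 0.0023 m), for 0.1 s.
At the end, for the whole second after the job is handed in: Rocker over (0.28 of 0.36 rad or more), round cap up (under 1 mm), fingers holding the bar key down (2.3 mm or more, over 1 N), other keys up (under 1.5 mm), remotes flat (0.15 rad), under 10 mm risen and within 30 mm of their starts, bystanders within 20 mm (all of step 4 and value of joint round_key below 0.001 m and contact force between the fingers and slim_remote above 1 N and value of joint each of square_key, dot_key below 0.0015 m and height (world z) of each of slim_remote, round_remote below 0.016 m and distance of each of slim_remote, round_remote from where it was at the start of the episode below 0.03 m and angle between each of slim_remote, round_remote's own z axis and vertical below 0.15 rad and distance of each of ring_dish, spring_clip, wood_box, candle, coasters, glasses_case from where it was at the start of the episode below 0.02 m); the arm keeps its last pose, push and grip.
It fails at once if a remote's key is pressed while the hub is off (value of joint rocker below 0.25 rad and value of joint any of round_key, bar_key above 0.002 m).
It fails at once if the square or the small round key is pressed (value of joint any of square_key, dot_key above 0.0018 m).
It fails at once if a remote is lifted, tipped or pushed more than 30 mm along (not (height (world z) of slim_remote below 0.016 m) or not (distance of slim_remote from where it was at the start of the episode below 0.03 m) or not (angle between slim_remote's own z axis and vertical below 0.3 rad) or not (height (world z) of round_remote below 0.016 m) or not (distance of round_remote from where it was at the start of the episode below 0.03 m) or not (angle between round_remote's own z axis and vertical below 0.3 rad)).
It fails at once if a bystander is moved more than 20 mm (not (distance of ring_dish from where it was at the start of the episode below 0.02 m) or not (distance of spring_clip from where it was at the start of the episode below 0.02 m) or not (distance of wood_box from where it was at the start of the episode below 0.02 m) or not (distance of candle from where it was at the start of the episode below 0.02 m) or not (distance of coasters from where it was at the start of the episode below 0.02 m) or not (distance of glasses_case from where it was at the start of the episode below 0.02 m)).
It also fails if it takes over 38 s, if anything falls off the work surface, if the arm or the gripper's body presses on something with over 40 N, if the wrist force passes 120 N, or if a joint passes its speed limit or range.

## Robot

A 6-joint arm with a two-finger parallel gripper is mounted at the origin on the work surface. World frame = base frame: x ahead of the robot, y to its left, z up, the work surface at z = 0. Lengths are in m, angles in rad, forces in N, time in s.
With the tool pointing down it reaches from about 0.25 to 0.725 m from the base axis. Payload 4 kg.
Tool frame: the origin (TCP) lies on the centre line of the jaws, within the pads' length; the fingertips stand 19 mm ahead of it and the grasp point (between the pads) is the TCP; z points along the fingers, y is the direction in which the jaws open and shut (so a half turn about z gives the same grasp; the last joint's range is limited). The gripper opens to 85 mm and grips with 20 to 120 N. Pads are 22 mm wide; open, the fingers measure 114 mm over their backs; the gripper's body (76 mm by 85 mm) begins 54 mm behind the grasp point. The pads swing forward as they close: fully open they stand 13 mm farther back than shut.
Start: joints at [1.164, 0.241, 0.005, 1.335, 0, 1.571], TCP at [0.198, 0.459, 0.25] pointing down, gripper open.
Joint ranges: [-2.72, 2.72], [-1.05, 1.87], [-1.09, 1.28], [-1.99, 2.15], [-1.42, 1.44], [-3.14, 3.14]. Speed limits (rad/s): [2.79, 2.79, 3.14, 3.14, 3.14, 3.14].

## Interface

Orientations are given as a unit quaternion [x, y, z, w].
In Python, from workcell import bot gives the robot as it stands. The module is installed in compiled form; this text tells all that it offers.
- The arm moves only by the shell command python3 -m handwheel 'ROWS' [OPENING]. ROWS is JSON, a list of rows, each an object of numbers: "dx", "dy", "dz": the shift along the tool's x, y, z as a fraction of full scale; "ax", "ay", "az": the turn, a rotation vector about the tool's x, y, z as a fraction of full scale. In form: [{"dx": .., "dy": .., "dz": .., "ax": .., "ay": .., "az": ..}, ...]. A call has 1 to 12 rows; each row shifts and turns the commanded pose from where the row before left it, along the tool's axes as they then stand; what a row does not reach is not made up. Full scale, the value 1, is 2.5 cm for a shift and 0.15 rad for a turn. A row lasts 1/10 s, in which the tool goes at most 50 mm and 8.59 degrees, less where a joint would pass 70% of its speed; a pose out of reach is approached as far as the arm can. A call with a number of a shift or a turn outside -1 to 1 is refused whole. A call with a gripper value outside its range is refused whole. OPENING is the gripper's target within -1 to 1 (fully open at 1, half-way at 0, shut at -1), set as the call begins (- or left out, the last holds). The fingers move at their own pace and stop on an object; the grip force is fixed at half the most. Time passes only in rows, so rows that do not move let the fingers close. It gives the time, the measured TCP pose, the force and the opening at its end, in the units of the state.
- bot.get_obs(): the state, without advancing time (a new reading comes with each control period).
- bot.camera(name): name is "scene" or "top" or "wrist"; returns a dict with "img" (384x512x3 uint8, red, green, blue), "intrinsics" (3x3 intrinsics, pixels), "eye" and "rotation" of the camera in the world. Camera axes: x right, y down, z forward; pixel columns grow to the right and rows downward; lengths in m; the calibration is good to about 2 mm. A picture is of the moment at which its call begins. There is no depth.
- bot.job_done(): hands the job in, once; it reports no verdict.
Trained networks look in a picture, given as the dict that the camera call returned (one of the last four; its "shot" number tells which), for a name from the list of things; names that differ only in an ending like _2 or _b are one class to them, and where a whole thing is asked for, a point or a joint stands for the part that bears it (a point fixed in the world has none). Each returns a list of dicts, best first, with "confidence" (0 to 1); they miss things now and then, are a little off and sometimes report something else, mostly with a low value. They report only what shows in the picture. A call takes as long as a camera call.
- bot.trace(thing, picture): "region" (384x512 bool, what is visible of it) and "rect" ([centre column, centre row, width, height] in pixels, round what is visible of it).
The state is a dict: "clock": time; "joint_pos": joint angles; "joint_vel": joint speeds; "tau": joint torques, N m; "eef_pos": TCP position; "tool_rot": TCP orientation; "ft_force": force on the tool from outside, world axes, zero at the start; "ft_torque": the same for the moment, N m; "grip_width": finger opening in m.
Only numpy, scipy, OpenCV 4.12 (cv2) and the standard library are available. Lean on these libraries where they do the work, as an engineer would, in place of code of your own. Each camera call takes 0.05 s, during which the arm holds its last target.

## Working session

There is one attempt and no reset: what is moved stays moved. The work goes in short steps, Python scripts to look and compute and a shell command to move; the robot and the scene stay as the last step left them, time stands still between calls to the robot, and variables do not carry over. Pictures are saved under pics/ and viewed, and the job is handed in when it is done.

```bash
mkdir -p pics; cat > h.py <<'E'
import numpy as np, cv2
from workcell import bot
def shot(name, fn=None):
    p=bot.camera(name)
    if fn: cv2.imwrite('pics/'+fn, cv2.cvtColor(p['img'],cv2.COLOR_RGB2BGR))
    return p
def ray(p,u,v,z):
    K=np.array(p['intrinsics']);R=np.array(p['rotation']);e=np.array(p['eye'])
    d=R@np.linalg.inv(K)@np.array([u,v,1.])
    return e+d*(z-e[2])/d[2]
def proj(p,X):
    K=np.array(p['intrinsics']);R=np.array(p['rotation']);e=np.array(p['eye'])
    c=R.T@(np.array(X)-e); q=K@c; return q[:2]/q[2]
E
python3 - <<'E'
from h import *
np.set_printoptions(precision=4,suppress=True)
p=shot('top','top1.png'); s=shot('scene','scene1.png')
for q in (p,s): print(q['eye'],np.array(q['rotation']).tolist(),q['intrinsics'])
for n in ['rocker','hub','round_remote','slim_remote','bar_key','round_key','square_key','dot_key','tray','ring_dish','spring_clip','wood_box','candle']:
    for r in bot.trace(n,p)[:2]: 
        ys,xs=np.nonzero(r['region']); print(n,round(r['confidence'],2),np.round(r['rect'],1),xs.mean(),ys.mean(),len(xs))
o=bot.get_obs();print(o)
E
```

```text
[0.4185 0.0023 1.1815] [0.7117330153381903, -0.6999161149773643, 0.044361890810127036, -0.039819210393359755] [[369.5958   0.     256.2229]
 [  0.     369.5958 188.261 ]
 [  0.       0.       1.    ]]
[0.949  0.2867 0.865 ] [0.42038201514637136, 0.8646847238917729, -0.2451807164047542, -0.12444157630364548] [[389.2201   0.     261.4528]
 [  0.     389.2201 191.311 ]
 [  0.       0.       1.    ]]
rocker 0.7 [367.1 212.2  18.5  30.2] 364.659649122807 209.10877192982457 285
rocker 0.53 [138.9 203.1  29.7  24.3] 136.44244604316546 203.15107913669064 556
hub 0.95 [363.  208.6  45.6  47.3] 361.9937936384794 210.4088440651668 1289
hub 0.49 [302.  210.4  12.8  16.2] 300.34558823529414 208.3235294117647 136
round_remote 0.65 [209.3 212.2  23.4  19.9] 208.66840731070496 212.95822454308095 383
round_remote 0.49 [255.  196.8  56.6  25.8] 253.98346055979644 198.23155216284988 786
slim_remote 0.96 [257.3 197.9  56.   24. ] 254.55125 198.235 800
bar_key 0.45 [271.8 202.1   3.4  11.5] 270.9 201.575 40
round_key 0.75 [208.5 212.8  17.6  19.7] 208.7557603686636 212.52534562211983 217
square_key 0.37 
[... 565 characters left out ...]
ox 0.85 [206.4 159.2  22.2  26.5] 206.79621848739495 158.8403361344538 476
wood_box 0.49 [207.8 214.9  23.5  17.7] 208.96561604584528 212.97707736389685 349
candle 0.84 [138.4 202.2  28.9  24.5] 136.05769230769232 202.71346153846153 520
{'clock': 0.75, 'joint_pos': array([ 1.164 ,  0.2406,  0.005 ,  1.3352, -0.    ,  1.5708]), 'joint_vel': array([0.0004, 0.0003, 0.0026, 0.0002, 0.0021, 0.0009]), 'tau': array([ -0.0003, -37.2124,  25.2665,   0.001 ,  -0.0001,  -0.    ]), 'eef_pos': array([0.1978, 0.4592, 0.2503]), 'tool_rot': array([0.202 , 0.9794, 0.    , 0.    ]), 'ft_force': array([0.8157, 0.8537, 0.3598]), 'ft_torque': array([-0.0589, -0.0298, -0.0391]), 'grip_width': 0.08538865240307794}
```

```bash
sed -i 's/R=np.array(p\[.rotation.\])/R=Rot(p)/; s/^import numpy.*/&\nfrom scipy.spatial.transform import Rotation\ndef Rot(p): return Rotation.from_quat(p["rotation"]).as_matrix()/' h.py; cat h.py; python3 -c "
import cv2
i=cv2.imread('pics/top1.png'); cv2.imwrite('pics/top1b.png',cv2.resize(i[110:270,100:410],None,fx=2.58,fy=2.58,interpolation=cv2.INTER_CUBIC))"
```

```text
import numpy as np, cv2
from scipy.spatial.transform import Rotation
def Rot(p): return Rotation.from_quat(p["rotation"]).as_matrix()
from workcell import bot
def shot(name, fn=None):
    p=bot.camera(name)
    if fn: cv2.imwrite('pics/'+fn, cv2.cvtColor(p['img'],cv2.COLOR_RGB2BGR))
    return p
def ray(p,u,v,z):
    K=np.array(p['intrinsics']);R=Rot(p);e=np.array(p['eye'])
    d=R@np.linalg.inv(K)@np.array([u,v,1.])
    return e+d*(z-e[2])/d[2]
def proj(p,X):
    K=np.array(p['intrinsics']);R=Rot(p);e=np.array(p['eye'])
    c=R.T@(np.array(X)-e); q=K@c; return q[:2]/q[2]
```

View pics/top1b.png

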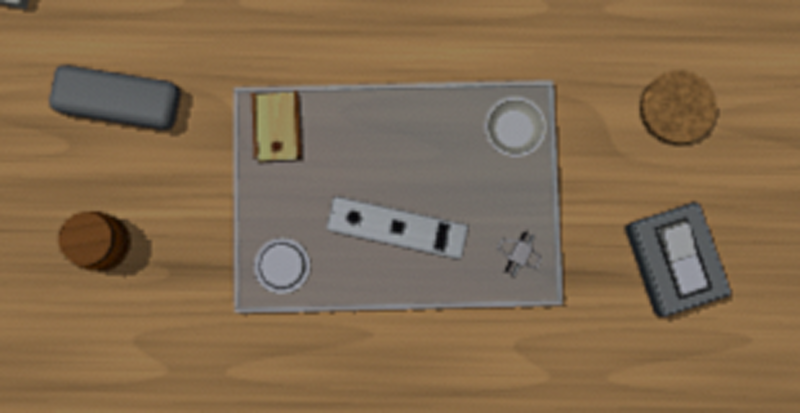

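View pics/scene1.png

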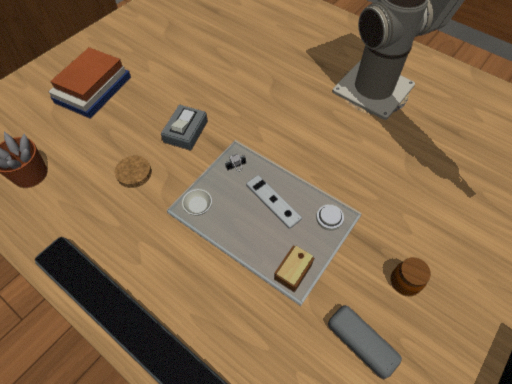

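```bash
python3 - <<'E'
from h import *
np.set_printoptions(precision=4,suppress=True)
p=shot('top'); s=shot('scene'); 
def zz(u,v,z): print((u,v),z,ray(p,100+u/2.58,110+v/2.58,z))
for c in [(627,227),(698,203),(731,295),(662,318)]: zz(*c,.045)
for c in [(664,228),(687,220),(712,290),(689,298)]: zz(*c,.053)
print('round');zz(281,265,.029)
print('keys');
for c in [(354,217),(398,227),(442,236)]: zz(*c,.026)
print('slim corners')
for c in [(334,197),(467,223),(462,259),(329,229)]: zz(*c,.02)
print('tray')
for c in [(235,88),(555,82),(564,304),(236,312)]: zz(*c,.018)
print('clip');zz(519,252,.03)
i=cv2.imread('pics/scene1.png'); cv2.imwrite('pics/s1hub.png',cv2.resize(i[95:155,150:220],None,fx=8,fy=8,interpolation=cv2.INTER_CUBIC))
i=cv2.imread('pics/top1.png'); cv2.imwrite('pics/t1hub.png',cv2.resize(i[180:240,335:390],None,fx=10,fy=10,interpolation=cv2.INTER_CUBIC))
i=cv2.imread('pics/top1.png'); cv2.imwrite('pics/t1rem.png',cv2.resize(i[180:240,190:310],None,fx=6.6,fy=6.6,interpolation=cv2.INTER_CUBIC))
E
```

```text
(627, 227) 0.045 [ 0.5289 -0.2728  0.045 ]
(698, 203) 0.045 [ 0.5593 -0.3587  0.045 ]
(731, 295) 0.045 [ 0.4497 -0.3958  0.045 ]
(662, 318) 0.045 [ 0.4212 -0.3131  0.045 ]
(664, 228) 0.053 [ 0.5277 -0.315   0.053 ]
(687, 220) 0.053 [ 0.5377 -0.3426  0.053 ]
(712, 290) 0.053 [ 0.455  -0.3706  0.053 ]
(689, 298) 0.053 [ 0.4452 -0.3432  0.053 ]
round
(281, 265) 0.029 [0.4773 0.142  0.029 ]
keys
(354, 217) 0.026 [0.5373 0.0554 0.026 ]
(398, 227) 0.026 [0.526  0.0017 0.026 ]
(442, 236) 0.026 [ 0.5159 -0.052   0.026 ]
slim corners
(334, 197) 0.02 [0.5622 0.0808 0.02  ]
(467, 223) 0.02 [ 0.5329 -0.0827  0.02  ]
(462, 259) 0.02 [ 0.4887 -0.077   0.02  ]
(329, 229) 0.02 [0.5227 0.0859 0.02  ]
tray
(235, 88) 0.018 [0.697  0.2075 0.018 ]
(555, 82) 0.018 [ 0.7119 -0.1914  0.018 ]
(564, 304) 0.018 [ 0.4362 -0.2016  0.018 ]
(236, 312) 0.018 [0.4201 0.196  0.018 ]
clip
(519, 252) 0.03 [ 0.4977 -0.1452  0.03  ]
```

View pics/s1hub.png

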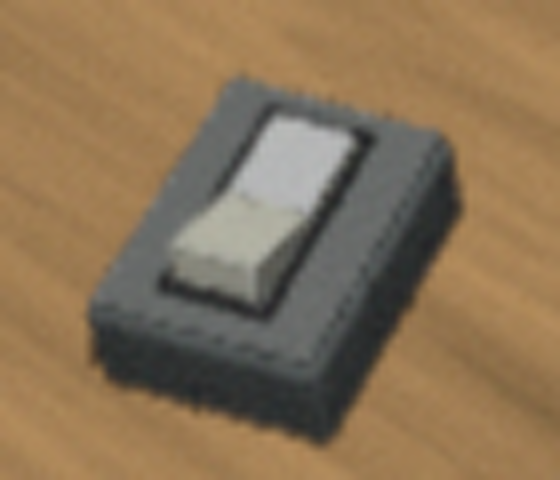

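View pics/t1hub.png

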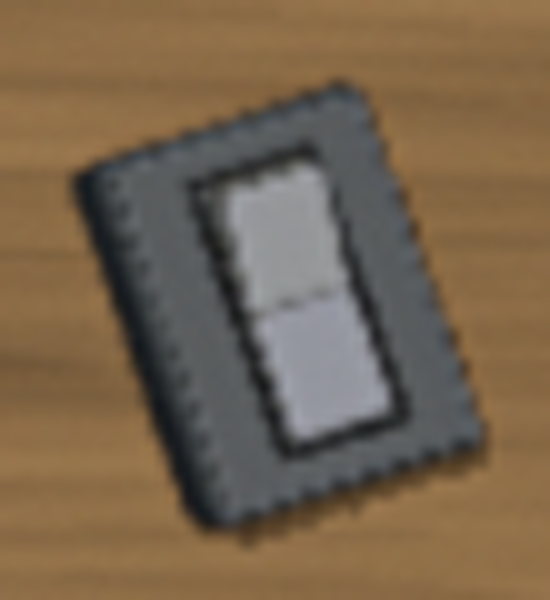

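View pics/t1rem.png

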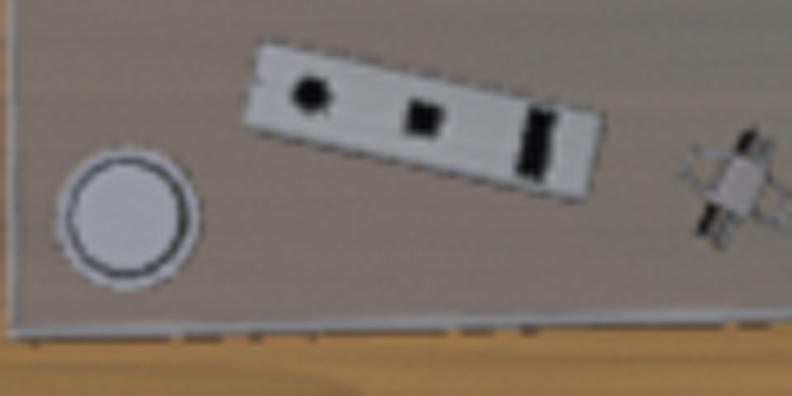

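```bash
cat >> h.py <<'E'
def need(target, yaw=None):
    o=bot.get_obs(); R=Rotation.from_quat(o['tool_rot']).as_matrix()
    d=R.T@(np.array(target)-o['eef_pos'])/0.025
    print('t',o['clock'],'pos',o['eef_pos'].round(4),'yaw',np.arctan2(R[1,0],R[0,0]).round(3),'tilt',R[:,2].round(4),'F',o['ft_force'].round(2),'w',round(o['grip_width'],4))
    print('units to go (tool):',d.round(2),'q',o['joint_pos'].round(2))
E
python3 -m handwheel '[{"az":-1,"dz":0.7},{"az":-1,"dz":0.7},{"az":-1,"dz":0.7},{"az":-1,"dz":0.7},{"az":-1,"dz":0.6},{}]' -1
python3 - <<'E'
from h import *
np.set_printoptions(precision=4,suppress=True)
p=shot('top')
pv=ray(p,335+297/10-.5+.05,180+301/10-.45,.050); print('pivot',pv)
u=np.array([np.cos(.36),np.sin(.36)])
print('pad',pv[:2]+.028*u)
need([*(pv[:2]+.028*u),.16])
E
```

```text
pivot [ 0.4935 -0.3364  0.05  ]
pad [ 0.5198 -0.3266]
t 0.9 pos [0.1978 0.4592 0.2503] yaw 2.735 tilt [ 0.  0. -1.] F [-0.07  0.31 -0.37] w 0.0854
units to go (tool): [-24.26 -23.77   3.61] q [ 1.16  0.24  0.01  1.34 -0.    1.57]invalid input
```

```bash

python3 -m handwheel '[{"dx":0,"dy":0,"dz":0.7,"ax":0,"ay":0,"az":-1},{"dx":0,"dy":0,"dz":0.7,"ax":0,"ay":0,"az":-1},{"dx":0,"dy":0,"dz":0.7,"ax":0,"ay":0,"az":-1},{"dx":0,"dy":0,"dz":0.7,"ax":0,"ay":0,"az":-1},{"dx":0,"dy":0,"dz":0.6,"ax":0,"ay":0,"az":-1},{"dx":0,"dy":0,"dz":0,"ax":0,"ay":0,"az":0}]' -1
python3 -c "
from h import *
need([.5198,-.3266,.16])"
```

```text
clock: 1.5
eef_pos: [0.1972, 0.4577, 0.1632]
tool_rot: [-0.171, 0.985, -0.002, -0.001]
ft_force: [0.2, -0.2, -0.0]
grip_width: 0.0002
t 1.5 pos [0.1972 0.4577 0.1632] yaw -2.799 tilt [-0.0018 -0.0043 -1.    ] F [ 0.24 -0.2  -0.05] w 0.0002
units to go (tool): [ -1.61 -33.88   0.24] q [ 1.16  0.3  -0.15  1.12 -0.    0.82]
```

```bash

python3 -m handwheel '[{"dx":-0.05,"dy":-1},{"dx":-0.05,"dy":-1},{"dx":-0.05,"dy":-1},{"dx":-0.05,"dy":-1},{"dx":-0.05,"dy":-1},{"dx":-0.05,"dy":-1},{"dx":-0.05,"dy":-1},{"dx":-0.05,"dy":-1},{"dx":-0.05,"dy":-1},{"dx":-0.05,"dy":-1},{"dx":-0.05,"dy":-1},{"dx":-0.05,"dy":-1}]'
python3 -m handwheel '[{"dx":-0.05,"dy":-1},{"dx":-0.05,"dy":-1},{"dx":-0.05,"dy":-1},{"dx":-0.05,"dy":-1},{"dx":-0.05,"dy":-1},{"dx":-0.05,"dy":-1},{"dx":-0.05,"dy":-1},{"dx":-0.05,"dy":-1},{"dx":-0.05,"dy":-1},{"dx":-0.05,"dy":-1},{"dx":-0.05,"dy":-1},{"dx":-0.05,"dy":-1}]'
python3 -c "
from h import *
need([.5198,-.3266,.16]);shot('wrist','w1.png')"
```

```text
t 1.5 pos [0.1972 0.4577 0.1632] yaw -2.799 tilt [-0.0018 -0.0043 -1.    ] F [ 0.24 -0.2  -0.05] w 0.0002
units to go (tool): [ -1.61 -33.88   0.24] q [ 1.16  0.3  -0.15  1.12 -0.    0.82]invalid input
invalid input
```

View pics/w1.png

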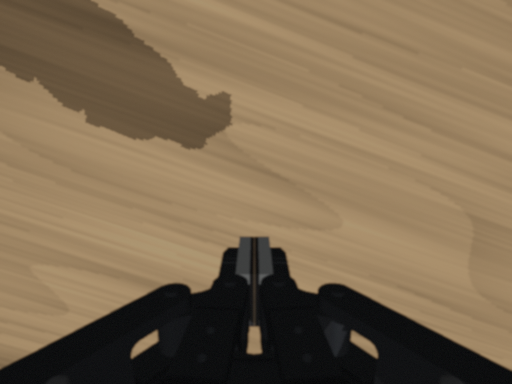

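All six keys are needed in every row. The wrist view shows shut fingers, tips near (255,240), bare oak below.

```bash

python3 -m handwheel '[{"dx":-0.05,"dy":-1,"dz":0,"ax":0,"ay":0,"az":0},{"dx":-0.05,"dy":-1,"dz":0,"ax":0,"ay":0,"az":0},{"dx":-0.05,"dy":-1,"dz":0,"ax":0,"ay":0,"az":0},{"dx":-0.05,"dy":-1,"dz":0,"ax":0,"ay":0,"az":0},{"dx":-0.05,"dy":-1,"dz":0,"ax":0,"ay":0,"az":0},{"dx":-0.05,"dy":-1,"dz":0,"ax":0,"ay":0,"az":0},{"dx":-0.05,"dy":-1,"dz":0,"ax":0,"ay":0,"az":0},{"dx":-0.05,"dy":-1,"dz":0,"ax":0,"ay":0,"az":0},{"dx":-0.05,"dy":-1,"dz":0,"ax":0,"ay":0,"az":0},{"dx":-0.05,"dy":-1,"dz":0,"ax":0,"ay":0,"az":0},{"dx":-0.05,"dy":-1,"dz":0,"ax":0,"ay":0,"az":0},{"dx":-0.05,"dy":-1,"dz":0,"ax":0,"ay":0,"az":0}]'
python3 -m handwheel '[{"dx":-0.05,"dy":-1,"dz":0,"ax":0,"ay":0,"az":0},{"dx":-0.05,"dy":-1,"dz":0,"ax":0,"ay":0,"az":0},{"dx":-0.05,"dy":-1,"dz":0,"ax":0,"ay":0,"az":0},{"dx":-0.05,"dy":-1,"dz":0,"ax":0,"ay":0,"az":0},{"dx":-0.05,"dy":-1,"dz":0,"ax":0,"ay":0,"az":0},{"dx":-0.05,"dy":-1,"dz":0,"ax":0,"ay":0,"az":0},{"dx":-0.05,"dy":-1,"dz":0,"ax":0,"ay":0,"az":0},{"dx":-0.05,"dy":-1,"dz":0,"ax":0,"ay":0,"az":0},{"dx":-0.05,"dy":-1,"dz":0,"ax":0,"ay":0,"az":0},{"dx":-0.05,"dy":-1,"dz":0,"ax":0,"ay":0,"az":0},{"dx":-0.05,"dy":-1,"dz":0,"ax":0,"ay":0,"az":0},{"dx":-0.05,"dy":-1,"dz":0,"ax":0,"ay":0,"az":0}]'
python3 -c "
from h import *
need([.5198,-.3266,.16]);shot('wrist','w2.png')"
```

```text
clock: 2.75
eef_pos: [0.314, 0.1813, 0.1667]
tool_rot: [-0.169, 0.986, 0.001, 0.001]
ft_force: [0.4, 0.3, -0.5]
grip_width: -0.0003
clock: 3.95
eef_pos: [0.4292, -0.097, 0.1668]
tool_rot: [-0.169, 0.986, -0.0, 0.001]
ft_force: [0.5, -0.5, 0.5]
grip_width: 0.0006
t 3.95 pos [ 0.4292 -0.097   0.1668] yaw -2.802 tilt [ 2.7e-03 -5.0e-04 -1.0e+00] F [ 0.54 -0.51  0.47] w 0.0006
units to go (tool): [-0.36 -9.87  0.28] q [-0.22  0.18 -0.3   1.09  0.   -0.56]
```

View pics/w2.png

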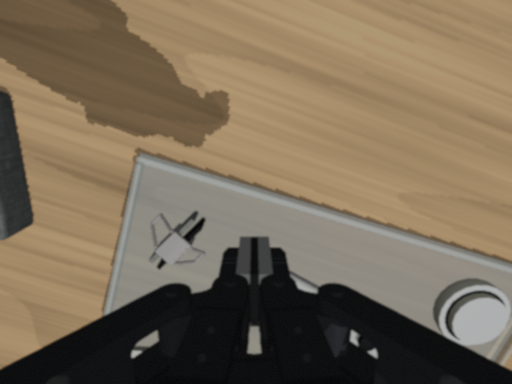

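```bash

python3 -m handwheel '[{"dx":-0.05,"dy":-1,"dz":0,"ax":0,"ay":0,"az":0},{"dx":-0.05,"dy":-1,"dz":0,"ax":0,"ay":0,"az":0},{"dx":-0.05,"dy":-1,"dz":0,"ax":0,"ay":0,"az":0},{"dx":-0.05,"dy":-1,"dz":0,"ax":0,"ay":0,"az":0},{"dx":-0.05,"dy":-1,"dz":0,"ax":0,"ay":0,"az":0},{"dx":-0.05,"dy":-1,"dz":0,"ax":0,"ay":0,"az":0},{"dx":-0.05,"dy":-1,"dz":0,"ax":0,"ay":0,"az":0},{"dx":-0.05,"dy":-1,"dz":0,"ax":0,"ay":0,"az":0},{"dx":0,"dy":-1,"dz":0,"ax":0,"ay":0,"az":0},{"dx":0,"dy":-0.5,"dz":0,"ax":0,"ay":0,"az":0},{"dx":0,"dy":0,"dz":0,"ax":0,"ay":0,"az":0},{"dx":0,"dy":0,"dz":0,"ax":0,"ay":0,"az":0}]'
python3 -c "
from h import *
p=shot('wrist','w3.png');shot('scene','s3.png');need([.5198,-.3266,.16])
for X in ([.4935,-.3364,.05],[.4935-.0375,-.3364-.0141,.05],[.5198,-.3266,.06]): print(proj(p,X))"
```

```text
clock: 5.2
eef_pos: [0.5174, -0.3158, 0.1658]
tool_rot: [-0.17, 0.985, 0.0, 0.0]
ft_force: [-0.1, -0.1, 0.5]
grip_width: -0.0
t 5.3 pos [ 0.5172 -0.3152  0.1658] yaw -2.799 tilt [ 0.e+00  2.e-04 -1.e+00] F [0.96 0.45 0.19] w 0.0
units to go (tool): [ 0.06 -0.47  0.23] q [-0.55  0.49  0.15  1.23  0.   -0.89]
[238.2295819  158.32689879]
[236.37707778 101.54355902]
[238.75446366 198.93643597]
```

View pics/w3.png

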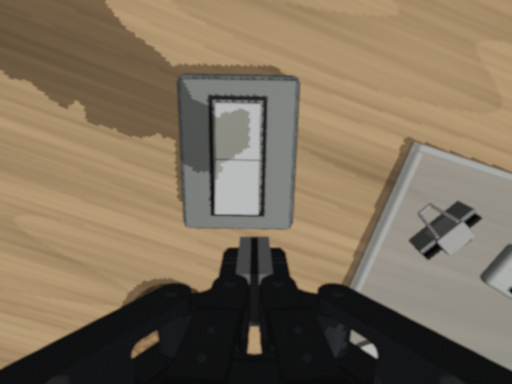

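View pics/s3.png

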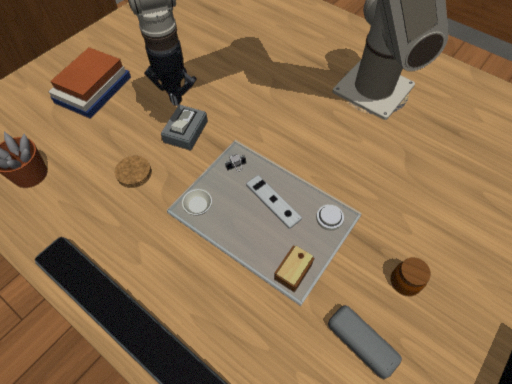

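```bash

python3 -m handwheel '[{"dx":0.06,"dy":-0.45,"dz":0.8,"ax":0,"ay":0,"az":0},{"dx":0,"dy":0,"dz":0.8,"ax":0,"ay":0,"az":0},{"dx":0,"dy":0,"dz":0.8,"ax":0,"ay":0,"az":0},{"dx":0,"dy":0,"dz":0.7,"ax":0,"ay":0,"az":0},{"dx":0,"dy":0,"dz":0,"ax":0,"ay":0,"az":0},{"dx":0,"dy":0,"dz":0,"ax":0,"ay":0,"az":0}]'
python3 -c "
from h import *
need([.5198,-.3266,.069])
p=shot('scene');cv2.imwrite('pics/s4.png',cv2.resize(p['img'][60:170,120:260,::-1],None,fx=5,fy=5,interpolation=cv2.INTER_CUBIC))"
```

```text
clock: 5.9
eef_pos: [0.5197, -0.3264, 0.0882]
tool_rot: [-0.171, 0.985, 0.0, -0.0]
ft_force: [0.6, -0.2, 0.0]
grip_width: -0.0002
t 5.9 pos [ 0.5197 -0.3264  0.0882] yaw -2.798 tilt [-3.e-04  2.e-04 -1.e+00] F [ 0.61 -0.15  0.01] w -0.0002
units to go (tool): [-0.   -0.01  0.77] q [-0.56  0.57  0.07  1.07  0.   -0.9 ]
```

View pics/s4.png

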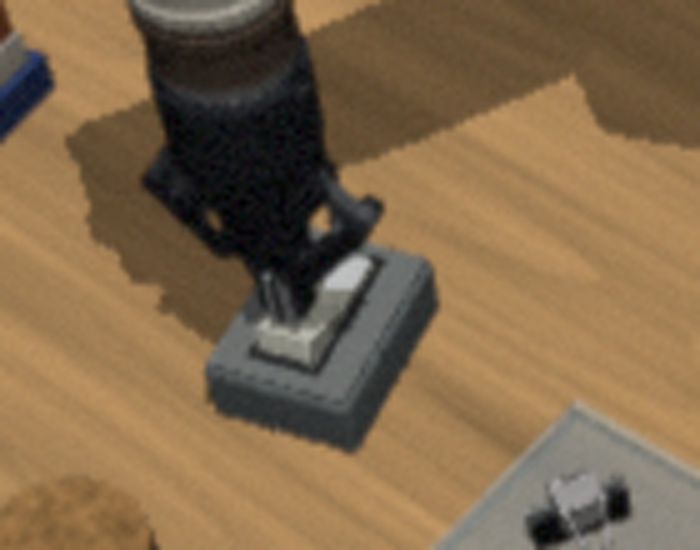

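```bash

python3 -m handwheel '[{"dx":0,"dy":0,"dz":0.2,"ax":0,"ay":0,"az":0},{"dx":0,"dy":0,"dz":0.2,"ax":0,"ay":0,"az":0},{"dx":0,"dy":0,"dz":0.2,"ax":0,"ay":0,"az":0},{"dx":0,"dy":0,"dz":0.1,"ax":0,"ay":0,"az":0},{"dx":0,"dy":0,"dz":0.06,"ax":0,"ay":0,"az":0},{"dx":0,"dy":0,"dz":0,"ax":0,"ay":0,"az":0},{"dx":0,"dy":0,"dz":0,"ax":0,"ay":0,"az":0}]'
python3 -c "
from h import *
need([.5198,-.3266,.069])
p=shot('scene');cv2.imwrite('pics/s5.png',cv2.resize(p['img'][60:170,120:260,::-1],None,fx=5,fy=5,interpolation=cv2.INTER_CUBIC))"
```

```text
clock: 6.65
eef_pos: [0.5201, -0.3273, 0.0691]
tool_rot: [-0.171, 0.985, -0.0, 0.0]
ft_force: [2.2, -0.1, 3.2]
grip_width: 0.0001
t 6.65 pos [ 0.5201 -0.3273  0.0691] yaw -2.798 tilt [ 8.e-04 -3.e-04 -1.e+00] F [ 2.15 -0.09  3.21] w 0.0001
units to go (tool): [0.   0.03 0.  ] q [-0.56  0.59  0.05  1.03  0.   -0.9 ]
```

View pics/s5.png

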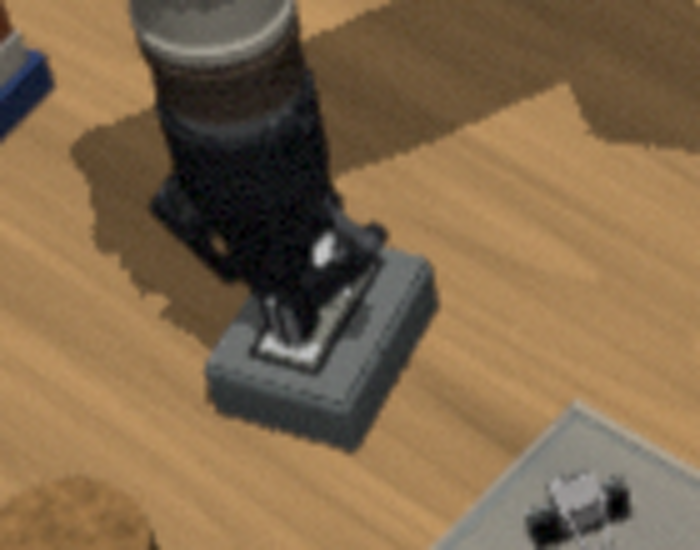

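```bash

python3 -m handwheel '[{"dx":0,"dy":0,"dz":0.06,"ax":0,"ay":0,"az":0},{"dx":0,"dy":0,"dz":0.04,"ax":0,"ay":0,"az":0},{"dx":0,"dy":0,"dz":0,"ax":0,"ay":0,"az":0},{"dx":0,"dy":0,"dz":0,"ax":0,"ay":0,"az":0}]'
```

```text
clock: 7.1
eef_pos: [0.5201, -0.3273, 0.0688]
tool_rot: [-0.171, 0.985, -0.001, 0.001]
ft_force: [-1.7, 2.7, 14.5]
grip_width: 0.0001
```

```bash

python3 -m handwheel '[{"dx":0,"dy":0,"dz":-0.6,"ax":0,"ay":0,"az":0},{"dx":0,"dy":0,"dz":-1,"ax":0,"ay":0,"az":0},{"dx":0,"dy":0,"dz":-1,"ax":0,"ay":0,"az":0},{"dx":0,"dy":0,"dz":-1,"ax":0,"ay":0,"az":0},{"dx":0,"dy":0,"dz":0,"ax":0,"ay":0,"az":0}]'
python3 - <<'E'
from h import *
w=shot('wrist','w6.png'); t=shot('top','t6.png')
for n,z in (('round_remote',.021),('round_key',.029),('slim_remote',.02),('bar_key',.026)):
  for r in bot.trace(n,t)[:1]:
    (c,ce,a)=cv2.minAreaRect(np.argwhere(r['region'])[:,::-1].astype(np.float32))
    print(n,r['confidence'],np.round(c,1),np.round(ce,1),ray(t,*r['rect'][:2],z).round(4),ray(t,*c,z).round(4))
need([.4773,.142,.13])
E
```

```text
clock: 7.6
eef_pos: [0.5208, -0.3281, 0.1596]
tool_rot: [-0.171, 0.985, -0.002, 0.002]
ft_force: [0.9, -0.1, -0.2]
grip_width: -0.0002
round_remote 0.87 [209.5 213. ] [20. 21.] [0.4743 0.1398 0.021 ] [0.4768 0.1411 0.021 ]
round_key 0.5 [209.  212.5] [15. 16.] [0.4754 0.1479 0.029 ] [0.4779 0.1418 0.029 ]
slim_remote 0.55 [253.8 198.2] [53.7 14.4] [ 0.5218 -0.0026  0.02  ] [0.5257 0.0032 0.02  ]
bar_key 0.55 [270.8 202.4] [ 5.7 11.4] [ 0.5137 -0.0539  0.026 ] [ 0.5131 -0.0505  0.026 ]
t 7.9 pos [ 0.5186 -0.3265  0.1544] yaw -2.798 tilt [-0.0032  0.0019 -1.    ] F [ 0.48 -0.33  0.48] w -0.0002
units to go (tool): [-4.75 18.2   1.02] q [-0.56  0.52  0.16  1.22 -0.   -0.9 ]
```

View pics/w6.png

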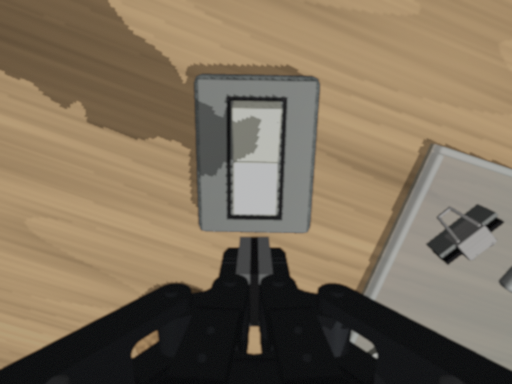

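```bash

python3 -m handwheel '[{"dx":-0.26,"dy":1,"dz":0,"ax":0,"ay":0,"az":0},{"dx":-0.26,"dy":1,"dz":0,"ax":0,"ay":0,"az":0},{"dx":-0.26,"dy":1,"dz":0,"ax":0,"ay":0,"az":0},{"dx":-0.26,"dy":1,"dz":0,"ax":0,"ay":0,"az":0},{"dx":-0.26,"dy":1,"dz":0,"ax":0,"ay":0,"az":0},{"dx":-0.26,"dy":1,"dz":0,"ax":0,"ay":0,"az":0},{"dx":-0.26,"dy":1,"dz":0,"ax":0,"ay":0,"az":0},{"dx":-0.26,"dy":1,"dz":0,"ax":0,"ay":0,"az":0},{"dx":-0.26,"dy":1,"dz":0,"ax":0,"ay":0,"az":0}]'
python3 -c "
from h import *
p=shot('scene');cv2.imwrite('pics/s7.png',cv2.resize(p['img'][90:160,150:240,::-1],None,fx=7,fy=7,interpolation=cv2.INTER_CUBIC))
w=shot('wrist','w7.png')
for r in bot.trace('round_key',w)[:1]+bot.trace('round_remote',w)[:1]: print(r['confidence'],r['rect'],ray(w,*r['rect'][:2],.029))
need([.4777,.142,.13])"
```

```text
clock: 8.8
eef_pos: [0.4982, -0.0944, 0.1553]
tool_rot: [-0.171, 0.985, 0.0, -0.001]
ft_force: [0.3, 0.3, 0.6]
grip_width: 0.0001
0.81 [498.6, 261.0, 26.7, 58.6] [0.48353757 0.12372536 0.029     ]
0.97 [490.0, 259.6, 41.7, 72.3] [0.48484552 0.11618411 0.029     ]
t 9.0 pos [ 0.4987 -0.0952  0.1557] yaw -2.797 tilt [-1.4e-03 -3.0e-04 -1.0e+00] F [ 0.32  0.13 -0.38] w 0.0001
units to go (tool): [-2.42  9.21  1.03] q [-0.19  0.32 -0.14  1.11 -0.   -0.53]
```

View pics/s7.png

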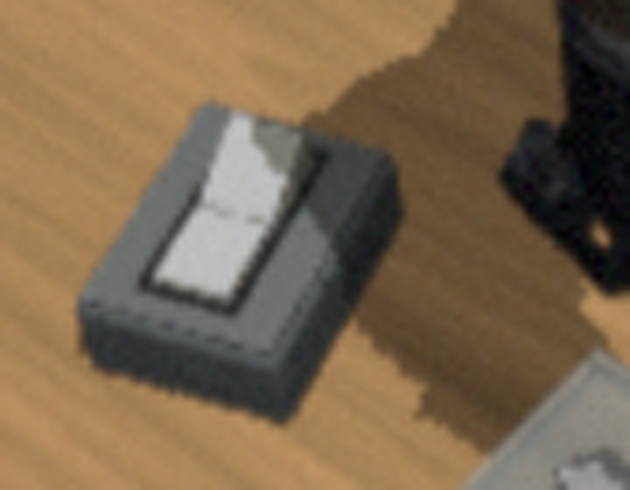

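View pics/w7.png

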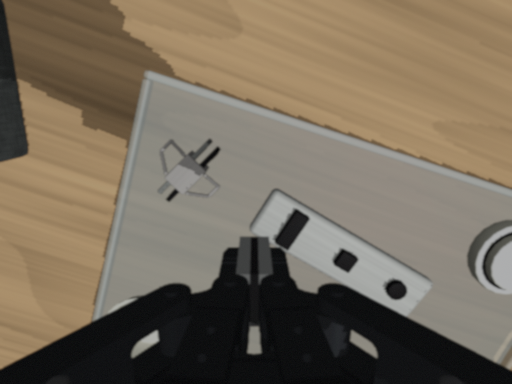

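```bash

python3 -m handwheel '[{"dx":-0.27,"dy":1,"dz":0,"ax":0,"ay":0,"az":0},{"dx":-0.27,"dy":1,"dz":0,"ax":0,"ay":0,"az":0},{"dx":-0.27,"dy":1,"dz":0,"ax":0,"ay":0,"az":0},{"dx":-0.27,"dy":1,"dz":0,"ax":0,"ay":0,"az":0},{"dx":-0.27,"dy":1,"dz":0,"ax":0,"ay":0,"az":0},{"dx":-0.27,"dy":1,"dz":0,"ax":0,"ay":0,"az":0},{"dx":-0.27,"dy":1,"dz":0,"ax":0,"ay":0,"az":0},{"dx":-0.27,"dy":1,"dz":0,"ax":0,"ay":0,"az":0},{"dx":-0.27,"dy":1,"dz":0,"ax":0,"ay":0,"az":0},{"dx":0,"dy":0.2,"dz":0.4,"ax":0,"ay":0,"az":0},{"dx":0,"dy":0,"dz":0.5,"ax":0,"ay":0,"az":0},{"dx":0,"dy":0,"dz":0,"ax":0,"ay":0,"az":0}]'
python3 -c "
from h import *
w=shot('wrist','w8.png')
print(proj(w,[.4777,.142,.029]))
t=shot('top','t8.png');s=shot('scene','s8.png')
for q in (s,w):
  for n,z in (('round_key',.029),('round_remote',.021)):
    for r in bot.trace(n,q)[:1]: print(n,r['confidence'],r['rect'],ray(q,*r['rect'][:2],z))
need([.4777,.142,.06])"
```

```text
clock: 10.2
eef_pos: [0.4776, 0.1401, 0.1315]
tool_rot: [-0.17, 0.985, -0.001, -0.002]
ft_force: [-1.0, -0.1, -0.3]
grip_width: 0.0
[256.33491571 203.75730128]
round_key 0.76 [330.6, 214.8, 23.8, 17.1] [0.48252008 0.14632607 0.029     ]
round_remote 0.61 [331.0, 217.6, 25.3, 30.2] [0.48405488 0.14998538 0.021     ]
round_key 0.89 [256.9, 201.3, 73.5, 68.3] [0.47582023 0.14175897 0.029     ]
round_remote 0.91 [257.4, 201.2, 83.9, 85.1] [0.47792362 0.14299072 0.021     ]
t 10.55 pos [0.4794 0.1412 0.1343] yaw -2.799 tilt [ 1.e-03  2.e-04 -1.e+00] F [ 0.26  0.54 -0.56] w 0.0001
units to go (tool): [0.05 0.05 2.97] q [ 0.29  0.32 -0.2   1.05 -0.   -0.06]
```

View pics/w8.png

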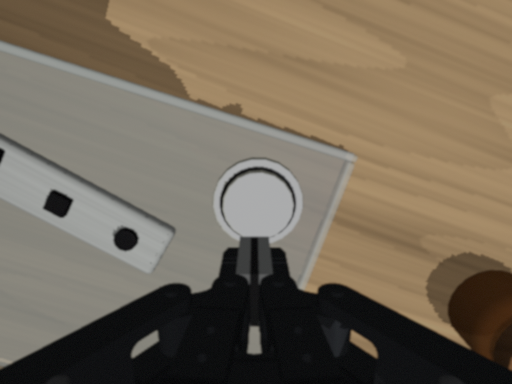

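View pics/s8.png

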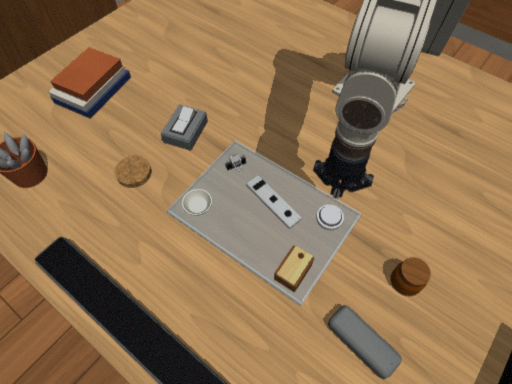

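```bash

python3 -m handwheel '[{"dx":0.05,"dy":0.05,"dz":0.8,"ax":0,"ay":0,"az":0},{"dx":0,"dy":0,"dz":0.8,"ax":0,"ay":0,"az":0},{"dx":0,"dy":0,"dz":0.8,"ax":0,"ay":0,"az":0},{"dx":0,"dy":0,"dz":0.5,"ax":0,"ay":0,"az":0},{"dx":0,"dy":0,"dz":0.2,"ax":0,"ay":0,"az":0},{"dx":0,"dy":0,"dz":0,"ax":0,"ay":0,"az":0},{"dx":0,"dy":0,"dz":0,"ax":0,"ay":0,"az":0}]'
python3 -c "
from h import *
need([.4777,.142,.044])"
```

```text
clock: 11.25
eef_pos: [0.4779, 0.1424, 0.057]
tool_rot: [-0.171, 0.985, 0.0, 0.001]
ft_force: [-1.1, -0.5, 0.5]
grip_width: -0.0
t 11.25 pos [0.4779 0.1424 0.057 ] yaw -2.798 tilt [ 1.2e-03  3.0e-04 -1.0e+00] F [-1.07 -0.48  0.47] w -0.0
units to go (tool): [ 0.01 -0.01  0.52] q [ 0.29  0.41 -0.3   0.86 -0.   -0.05]
```

```bash

python3 -m handwheel '[{"dx":0,"dy":0,"dz":0.2,"ax":0,"ay":0,"az":0},{"dx":0,"dy":0,"dz":0.12,"ax":0,"ay":0,"az":0},{"dx":0,"dy":0,"dz":0.12,"ax":0,"ay":0,"az":0},{"dx":0,"dy":0,"dz":0.1,"ax":0,"ay":0,"az":0},{"dx":0,"dy":0,"dz":0.04,"ax":0,"ay":0,"az":0},{"dx":0,"dy":0,"dz":0,"ax":0,"ay":0,"az":0},{"dx":0,"dy":0,"dz":0,"ax":0,"ay":0,"az":0}]'
python3 -c "
from h import *
need([.4777,.142,.044])"
```

```text
clock: 11.95
eef_pos: [0.4777, 0.1423, 0.0438]
tool_rot: [-0.171, 0.985, 0.0, 0.001]
ft_force: [-4.3, -1.9, 15.1]
grip_width: -0.0002
t 11.95 pos [0.4777 0.1423 0.0438] yaw -2.798 tilt [ 1.7e-03  4.0e-04 -1.0e+00] F [-4.27 -1.85 15.1 ] w -0.0002
units to go (tool): [ 0.01 -0.01 -0.01] q [ 0.29  0.43 -0.32  0.82 -0.   -0.05]
```

```bash

python3 -m handwheel '[{"dx":0,"dy":0,"dz":-0.2,"ax":0,"ay":0,"az":0},{"dx":0,"dy":0,"dz":-0.6,"ax":0,"ay":0,"az":0},{"dx":0,"dy":0,"dz":-1,"ax":0,"ay":0,"az":0},{"dx":0,"dy":0,"dz":-1,"ax":0,"ay":0,"az":0},{"dx":0,"dy":0,"dz":-0.7,"ax":0,"ay":0,"az":0},{"dx":0,"dy":0,"dz":0,"ax":0,"ay":0,"az":0}]'
python3 - <<'E'
from h import *
w=shot('wrist','w9.png'); t=shot('top')
for n,z in (('round_key',.029),('round_remote',.021)):
    for r in bot.trace(n,w)[:1]: print(n,r['confidence'],r['rect'],ray(w,*r['rect'][:2],z))
need([.5148,-.052,.13])
i=t['img'][180:240,190:310,::-1]; cv2.imwrite('pics/t9.png',cv2.resize(i,None,fx=6.6,fy=6.6,interpolation=cv2.INTER_CUBIC))
E
```

```text
clock: 12.55
eef_pos: [0.4791, 0.1428, 0.1317]
tool_rot: [-0.171, 0.985, 0.0, 0.003]
ft_force: [0.6, 0.1, 0.4]
grip_width: -0.0002
round_key 0.75 [253.8, 199.5, 71.9, 71.0] [0.47786357 0.14231551 0.029     ]
round_remote 0.64 [254.6, 195.1, 87.9, 84.9] [0.4768123  0.14257721 0.021     ]
t 12.75 pos [0.4763 0.142  0.128 ] yaw -2.798 tilt [-2.3e-03 -7.0e-04 -1.0e+00] F [-1.06 -0.41  0.78] w -0.0001
units to go (tool): [ 1.16 -7.82 -0.08] q [ 0.29  0.33 -0.21  1.03  0.   -0.05]
```

View pics/w9.png

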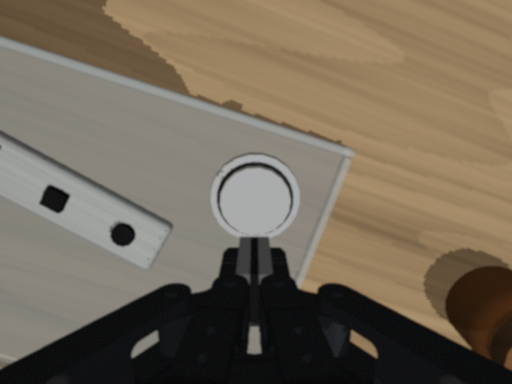

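```bash

python3 -m handwheel '[{"dx":0.15,"dy":-1,"dz":0,"ax":0,"ay":0,"az":0},{"dx":0.15,"dy":-1,"dz":0,"ax":0,"ay":0,"az":0},{"dx":0.15,"dy":-1,"dz":0,"ax":0,"ay":0,"az":0},{"dx":0.15,"dy":-1,"dz":0,"ax":0,"ay":0,"az":0},{"dx":0.15,"dy":-1,"dz":0,"ax":0,"ay":0,"az":0},{"dx":0.15,"dy":-1,"dz":0,"ax":0,"ay":0,"az":0},{"dx":0.15,"dy":-1,"dz":0,"ax":0,"ay":0,"az":0},{"dx":0.1,"dy":-0.8,"dz":0,"ax":0,"ay":0,"az":0.9},{"dx":0,"dy":0,"dz":0,"ax":0,"ay":0,"az":0.9},{"dx":0,"dy":0,"dz":0,"ax":0,"ay":0,"az":0.9},{"dx":0,"dy":0,"dz":0,"ax":0,"ay":0,"az":0.9},{"dx":0,"dy":0,"dz":0,"ax":0,"ay":0,"az":0}]'
python3 - <<'E'
from h import *
w=shot('wrist','w10.png'); s=shot('scene','s10.png')
for q in (w,s):
  for n,z in (('bar_key',.026),('slim_remote',.02)):
    for r in bot.trace(n,q)[:1]: print(n,r['confidence'],np.round(r['rect'],1),ray(q,*r['rect'][:2],z))
print(proj(w,[.5148,-.052,.026]))
for px in [(0,0)]: print(w['eye'],w['rotation'],w['intrinsics'])
need([.5148,-.052,.06])
E
```

```text
clock: 13.95
eef_pos: [0.5149, -0.0511, 0.1278]
tool_rot: [0.098, 0.995, 0.0, -0.001]
ft_force: [-0.5, -0.2, 0.3]
grip_width: -0.0001
bar_key 0.98 [256.1 204.8  18.3  43.7] [ 0.51660446 -0.05006336  0.026     ]
slim_remote 0.69 [334.1 201.1 228.9  63.1] [0.52698904 0.00640572 0.02      ]
bar_key 0.69 [184.6 126.9  51.2  42.5] [ 0.49821107 -0.33126288  0.026     ]
slim_remote 0.95 [272.5 204.   51.8  53.8] [0.54189586 0.01357267 0.02      ]
[252.96245097 202.95679428]
[ 0.4450136  -0.03763689  0.2517995 ] [0.76586345 0.62762206 0.0891469  0.10768731] [[329.97820095   0.         253.93270276]
 [  0.         329.97820095 194.66040368]
 [  0.           0.           1.        ]]
t 14.25 pos [ 0.5157 -0.051   0.1291] yaw 2.946 tilt [-5.e-04  0.e+00 -1.e+00] F [-0.22 -0.04  1.02] w -0.0002
units to go (tool): [ 0.03 -0.05  2.76] q [-0.1   0.36 -0.16  1.05 -0.    0.1 ]
```

View pics/w10.png

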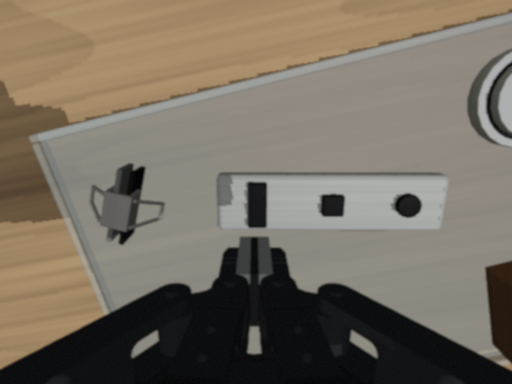

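View pics/s10.png

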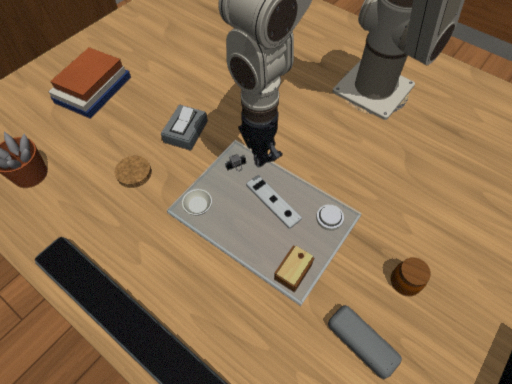

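```bash

python3 -m handwheel '[{"dx":0,"dy":0.02,"dz":0.8,"ax":0,"ay":0,"az":0},{"dx":0,"dy":0,"dz":0.8,"ax":0,"ay":0,"az":0},{"dx":0,"dy":0,"dz":0.8,"ax":0,"ay":0,"az":0},{"dx":0,"dy":0,"dz":0.5,"ax":0,"ay":0,"az":0},{"dx":0,"dy":0,"dz":0.1,"ax":0,"ay":0,"az":0},{"dx":0,"dy":0,"dz":0,"ax":0,"ay":0,"az":0},{"dx":0,"dy":0,"dz":0,"ax":0,"ay":0,"az":0}]'
python3 - <<'E'
from h import *
need([.516,-.051,.0415])
w=shot('wrist','w11.png')
E
```

```text
clock: 14.95
eef_pos: [0.5168, -0.0506, 0.0552]
tool_rot: [0.098, 0.995, -0.0, 0.001]
ft_force: [0.3, 0.9, 0.3]
grip_width: 0.0
t 14.95 pos [ 0.5168 -0.0506  0.0552] yaw 2.945 tilt [ 1.7e-03 -2.0e-04 -1.0e+00] F [0.34 0.91 0.3 ] w 0.0
units to go (tool): [ 0.03 -0.02  0.55] q [-0.1   0.45 -0.25  0.87 -0.    0.1 ]
```

View pics/w11.png

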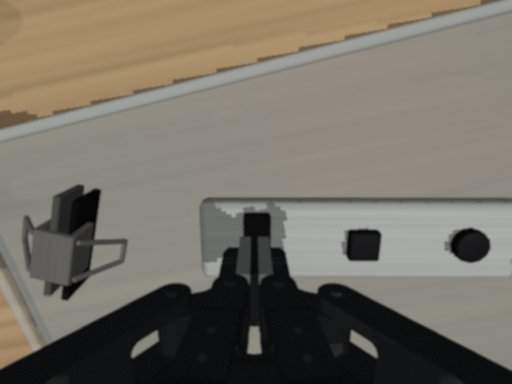

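```bash

python3 -m handwheel '[{"dx":0,"dy":0,"dz":0.2,"ax":0,"ay":0,"az":0},{"dx":0,"dy":0,"dz":0.15,"ax":0,"ay":0,"az":0},{"dx":0,"dy":0,"dz":0.12,"ax":0,"ay":0,"az":0},{"dx":0,"dy":0,"dz":0.08,"ax":0,"ay":0,"az":0},{"dx":0,"dy":0,"dz":0.03,"ax":0,"ay":0,"az":0},{"dx":0,"dy":0,"dz":0,"ax":0,"ay":0,"az":0},{"dx":0,"dy":0,"dz":0,"ax":0,"ay":0,"az":0}]'
python3 -c "
from h import *
need([.516,-.051,.0415])"
```

```text
clock: 15.7
eef_pos: [0.5162, -0.0506, 0.0414]
tool_rot: [0.098, 0.995, 0.0, 0.001]
ft_force: [-4.5, 0.7, 11.6]
grip_width: 0.0
t 15.7 pos [ 0.5162 -0.0506  0.0414] yaw 2.945 tilt [ 1.3e-03 -1.0e-04 -1.0e+00] F [-4.46  0.73 11.6 ] w 0.0
units to go (tool): [ 0.01 -0.02 -0.  ] q [-0.1   0.46 -0.26  0.84  0.    0.1 ]
```

```bash

python3 -m handwheel '[{"dx":0,"dy":0,"dz":0,"ax":0,"ay":0,"az":0},{"dx":0,"dy":0,"dz":0,"ax":0,"ay":0,"az":0},{"dx":0,"dy":0,"dz":0,"ax":0,"ay":0,"az":0},{"dx":0,"dy":0,"dz":0,"ax":0,"ay":0,"az":0},{"dx":0,"dy":0,"dz":0,"ax":0,"ay":0,"az":0}]'
python3 -c "
from h import *
w=shot('wrist','w12.png');s=shot('scene','s12.png');need([.516,-.051,.0415])"
```

```text
clock: 16.2
eef_pos: [0.5162, -0.0506, 0.0414]
tool_rot: [0.098, 0.995, -0.0, 0.001]
ft_force: [-3.9, 0.5, 12.9]
grip_width: -0.0003
t 16.3 pos [ 0.5162 -0.0506  0.0414] yaw 2.945 tilt [ 1.3e-03 -1.0e-04 -1.0e+00] F [-4.   -0.02 12.16] w 0.0002
units to go (tool): [ 0.01 -0.02 -0.  ] q [-0.1   0.46 -0.26  0.84 -0.    0.1 ]
```

View pics/w12.png

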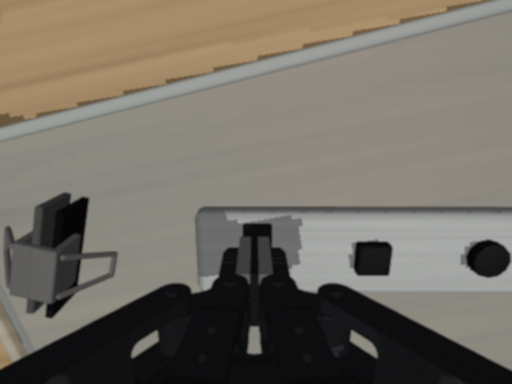

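View pics/s12.png

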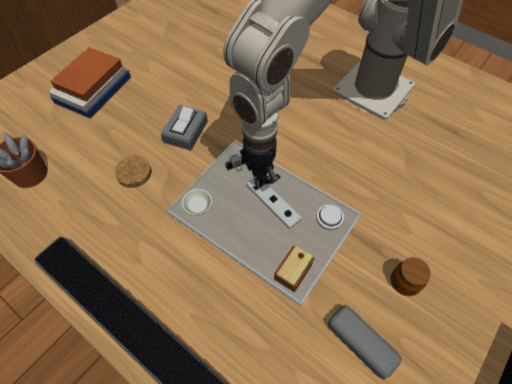

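The fingers rest on the bar key at (257,232) in the wrist view. The square and dot keys are clear at (373,258) and (488,258), and the force is steady at about 12 N. In the scene view the rocker is over at (183,120) and everything else is in place.

```bash
python3 -c "
from workcell import bot
print(bot.job_done())"
```

```text
the job is handed in; nothing more can be done
None
```

I did the three presses in order, and handed the job in at about 16.3 s with the shut fingertips still holding the bar key down. No verdict was reported, so the results below come from my own measurements and pictures.

1. **Rocker:** I pushed the raised end down until it stopped. The fingertips ended at about z = 0.050 m with 14.5 N. The scene view afterwards showed the +x half lying level and the other half raised.
2. **Round remote:** I pressed the cap right down. The fingertips ended at about z = 0.025 m with 15 N, and then I lifted off. The wrist view showed the cap clear of the fingers, and the remote within about 2 mm of where it was. That the cap came fully up was judged only from that view.
3. **Slim remote:** The TCP is at z = 0.0414 m, which is the bar key's full-travel height. The force was steady at about 12 N vertical over the last 0.5 s, with about 4 N sideways but no slip visible. The square and dot keys were untouched.

In the last scene picture, both remotes and the other objects appeared in place.

Checks that disagreed or failed:
- The scene-camera network labelled the hub as "bar_key". I dropped that result and used the wrist view.
- The networks' top and scene centres were up to 1–2 cm off for the remotes, so I relied on the picture measurements confirmed in the wrist view.
- A few early move calls were refused because rows were missing values. They moved nothing.

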